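# Shut the water filter and park its spout over the mug

### The arm

A 6-joint arm with a two-finger parallel gripper is mounted at the origin on a cart in front of the work surface, level with it; the furniture and walls round the work are solid. World frame = base frame: x ahead of the robot, y to its left, z up, the work surface at z = 0. Lengths are in mm, angles in rad, forces in N, time in s.
With the tool pointing down it reaches from about 325 to 775 mm from the base axis. Payload 5.5 kg.
Tool frame: the origin (TCP) lies midway between the tips of the shut fingers; the grasp point (between the pads) lies 19 mm behind it (r.hold_point_z is the distance from the TCP to the grasp point, in mm); z points along the fingers, y is the line along which they close (so a half turn about z gives the same grasp; the last joint's range is limited). The gripper opens to 85 mm and grips with 20 to 120 N. Pads are 22 mm wide; open, the fingers measure 114 mm over their backs; the gripper's body (76 mm by 85 mm) begins 54 mm behind the grasp point. The pads swing forward as they close: fully open they stand 13 mm farther back than shut.
Start: joints at [1.111, 0.091, 1.231, -0, 1.82, -0.057], TCP at [235.203, 551.993, 231.275] pointing down, gripper open.
Joint ranges: [-2.87, 2.87], [-0.86, 2.18], [0.17, 2.46], [-1.51, 4.65], [0.06, 2.69], [-2.65, 2.65]. Speed limits (rad/s): [2.57, 2.57, 3.01, 3.14, 3.14, 3.14].

### API

Orientations are given as [roll, pitch, yaw] about the fixed x, y, z axes, in that order (R = Rz(yaw) Ry(pitch) Rx(roll)).
In Python, from workcell import monitor, get_image, calibration, r, recognise, masks_of gives the robot as it stands.
- The arm moves only by the tool apply_moves, never from a script. Its arguments are lists of equal length, an entry for each row: "gripper": the closure, from -1 (fully open) to 1 (shut); "slide": the shift along the tool's x, y, z in mm, a list of three; "roll": the turn about the tool's z in rad. A call has exactly 5 rows; each row shifts and turns the commanded pose from where the row before left it, along the tool's axes as they then stand; what a row does not reach is not made up. A row lasts 1/10 s, in which the tool goes at most 50 mm and 8.59 degrees, less where a joint would pass 70% of its speed; a pose out of reach is approached as far as the arm can. A call with a gripper value outside its range is refused whole. The fingers move at their own pace and stop on an object; "squeeze" is the grip in N (left out, the last holds). Time passes only in rows, so rows that do not move let the fingers close, or fill a call up. It gives the time, the measured TCP pose, the force, the opening and the grip force at its end, in the units of the state.
- monitor.sense(): the state, without advancing time (a new reading comes with each control period).
- get_image(name): name is "scene" or "side" or "wrist"; returns (picture, depth): 384x512x3 uint8, red, green, blue; 384x512 float32, mm along the optical axis (not along the pixel's ray), 0 where there is no reading.
- calibration(name): a dict with "camera_matrix" (3x3 intrinsics, pixels), "extrinsics" (4x4, takes a point from camera to world coordinates). Camera axes: x right, y down, z forward; pixel columns grow to the right and rows downward; lengths in mm; the calibration is good to about 2 mm. The wrist camera is an equidistant fisheye: a pixel r from the principal point sees the ray r / f radians off the axis. A picture is of the moment at which its call begins: read the wrist's pose just before it. calibration takes no time and is no camera call; for the wrist camera it gives the pose at the moment of the call.
- r.hand_in(): hands the job in; it is judged then, once.
Trained networks look in the newest picture that a camera, given by its name, has taken for a name from the list of things; names that differ only in an ending like _2 or _b are one class to them, and where a whole thing is asked for, a point or a joint stands for the part that bears it (a point fixed in the world has none). Each returns a list of dicts, best first, with "score" (0 to 1); they miss things now and then, are a little off and sometimes report something else, mostly with a low value. They report only what shows in the picture. A call takes as long as a camera call. They do not tell look-alikes from the thing itself.
- recognise(thing, camera): "point" ([x, y, z] in mm, in world coordinates, good to about 4 mm: the middle of the surface that is visible of it).
- masks_of(thing, camera): "region" (384x512 bool, what is visible of it).
The state is a dict: "time": time; "qpos": joint angles; "joint_velocities": joint speeds; "effort": joint torques, N m; "position": TCP position; "ee_rot": TCP orientation; "wrist_force": force on the tool from outside, world axes, zero at the start; "torque": the same for the moment, N m; "width": finger opening in mm; "grasp_force": force on a finger pad.
Only numpy, scipy, OpenCV 4.12 (cv2) and the standard library are available. Lean on these libraries where they do the work, as an engineer would, in place of code of your own. Each camera call takes 0.05 s, during which the arm holds its last target. There are 200 camera calls.

### The job

Shut off the counter-top water filter for the night: first push its valve lever round with a finger, fully home to the closed stop, then push the swivelling spout round with a finger so that its mouth stands over the opening of the mug, which is there to catch the drips (the mug with the handle, not the glass). Leave the mug and everything else on the worktop where they stand.

Things in the scene. Friction and masses are not known exactly. Their poses are not given: they have to be found in the camera images.
- lever (a joint): angle of the filter's valve lever, rad: 0 = open (lever along the pipe, pointing to the filter's left-hand end, unit +y), 1.57 = closed (lever across the pipe, pointing to the filter's front, unit -x); end stops at both. It turns anticlockwise seen from above as it closes, about a vertical axis, and stays where it is left. It starts open or partly open. About 1 N at the tip moves it.
- lever_hub (a point): point on the valve lever's vertical turning axis, at the middle of the lever's thickness, 102 mm above the worktop; a hub 28 mm across on a thin stem (18 mm) over the valve body
- lever_tip (a point): end of the valve lever, 90 mm from lever_hub and at the same height (102 mm): the lever is a dark flat steel bar 14 mm wide and 12 mm thick with a round end 18 mm across; nothing higher than 62 mm stands under or beside it except the valve stem itself
- spout (a joint): angle of the swivelling spout, rad: 0 = it points straight to the filter's front (unit -x, roughly towards the robot); positive turns it anticlockwise seen from above (towards the right-hand end, unit -y), negative towards the left-hand end; stops at -1.4 and 1.4; it stays where it is left. About 1.3 N at 95 mm from the hub moves it.
- spout_hub (a point): point on the spout's vertical turning axis, at the height of the middle of its arm, 125 mm above the worktop; hub 38 mm across, its top at 143 mm
- spout_mouth (a point): centre of the downward mouth (nozzle 21 mm across, lower face) at the spout's free end: 125 mm horizontally from spout_hub, 92 mm above the worktop. The arm from hub to mouth is a straight level steel tube 16 mm thick, its centre line 125 mm above the worktop, that bends down in the last 12 mm
- filter_unit: the water filter, fixed to the worktop: steel base plate 135 x 400 x 8 mm, white cartridge lying along its back (77 mm across, top at 87 mm), spout column at (0, -60) mm, valve axis at (-30, 150) mm. Origin on the worktop; x to its back, y to its left-hand end seen from the robot. Plate from x = -30 to 105, y = -200 to 200 mm, and to x = -65 under the valve (y 115 to 200)
- mug_mouth (a point): centre of the opening of the mug, 51 mm above the worktop: small white mug, reddish inside, opening 62 mm across, one loop handle that reaches 61 mm from the opening's centre. It stands in front of the filter under the spout's path, on the left or on the right, its opening 111 to 139 mm from the spout's axis. Loose, light
- glass_mouth (a point): centre of the opening of the clear drinking glass, 49 mm across, 62 mm high, on the other side of the spout's path; no part of the job. Loose, light
- teaspoon: steel teaspoon, 130 x 27 x 11 mm, lying below the spout between mug and glass; origin at the centre of its underside; leave alone
- butter_tub: flat tub, 63 x 105 x 26 mm, front left; origin at the centre of its underside; leave alone
- packet: flat packet, 57 x 150 x 12 mm, far right; origin at the centre of its underside; leave alone
Things that resemble listed ones, but are neither listed nor needed, are in the scene too. What is shaped like the part that bears mug_mouth but yellow is not meant.

How it is judged:
By the outcome, as a careful person would: the job done as asked, in the order asked, and still so for the second after the job is handed in, with the robot touching nothing.
It also fails if it takes over 51 s, if anything falls off the work surface, if the arm or the gripper's body presses on something with over 40 N, if the wrist force passes 120 N, or if a joint passes its speed limit or range.

## Working session

There is one attempt and no reset: what is moved stays moved. The work goes in short steps, Python scripts to look and compute and a tool call to move; the robot and the scene stay as the last step left them, time stands still between calls to the robot, and variables do not carry over. Pictures are saved under pics/ and viewed, at most 10 in all, crops included, and the job is handed in when it is done.

Besides the shell and the picture viewer there is one more tool, called as name([rows], argument=value, ...), one row to a line, values as JSON. apply_moves: Moves the arm, as the interface text tells. Its arguments: {"type":"object","properties":{"gripper":{"type":"array"},"slide":{"type":"array"},"roll":{"type":"array"},"squeeze":{"type":"number"}},"required":["gripper","slide","roll"]}

```bash
mkdir -p pics; ls; cat > h.py <<'E'
import numpy as np, cv2
from workcell import monitor, get_image, calibration, r, recognise, masks_of
E
python3 - <<'E'
from h import *
s=monitor.sense(); print(s['time'],s['position'],s['ee_rot'],s['width'])
for c in ("scene","side"):
    im,d=get_image(c); cv2.imwrite(f"pics/{c}0.png",im[:,:,::-1]); np.save(f"{c}_d.npy",d); np.save(f"{c}_im.npy",im)
    K=calibration(c); print(c,np.round(K['extrinsics'],3).tolist())
    for t in ("lever_hub","lever_tip","spout_hub","spout_mouth","mug_mouth","glass_mouth","filter_unit","teaspoon","butter_tub","packet"):
        print(t,[(np.round(q['point']).tolist(),round(q['score'],2)) for q in recognise(t,c)][:3])
print(monitor.sense()['time'])
E
```

```text
pics
0.0 [235.08915439 551.7095222  230.157471  ] [-3.13963624e+00 -7.31932564e-05  2.73876124e+00] 85.32901659339464
scene [[0.482, -0.574, 0.662, -374.823], [-0.876, -0.316, 0.364, -533.846], [0.0, -0.755, -0.655, 965.339], [0.0, 0.0, 0.0, 1.0]]
lever_hub [([495.0, 144.0, 111.0], 0.55)]
lever_tip [([488.0, 136.0, 106.0], 0.72)]
spout_hub []
spout_mouth [([479.0, -119.0, 133.0], 0.89)]
mug_mouth [([450.0, 9.0, 31.0], 0.96), ([384.0, 109.0, 35.0], 0.81), ([487.0, 138.0, 108.0], 0.33)]
glass_mouth [([428.0, -193.0, 43.0], 0.61)]
filter_unit []
teaspoon [([433.0, -98.0, 8.0], 0.67)]
butter_tub [([396.0, 242.0, 22.0], 0.93)]
packet [([438.0, -390.0, 12.0], 0.89), ([479.0, -116.0, 131.0], 0.42)]
side [[0.861, -0.286, 0.421, -82.562], [-0.508, -0.517, 0.689, -1007.225], [0.021, -0.807, -0.591, 913.834], [0.0, 0.0, 0.0, 1.0]]
lever_hub [([495.0, 134.0, 107.0], 0.67)]
lever_tip [([481.0, 131.0, 105.0], 0.69), ([485.0, -121.0, 130.0], 0.43)]
spout_hub [([487.0, -120.0, 129.0], 0.95)]
spout_mouth [([488.0, -119.0, 125.0], 0.56)]
mug_mouth [([444.0, 8.0, 38.0], 0.89), ([385.0, 109.0, 36.0], 0.66)]
glass_mouth [([427.0, -202.0, 40.0], 0.67)]
filter_unit [([545.0, -111.0, 40.0], 0.68)]
teaspoon [([440.0, -96.0, 4.0], 0.63)]
butter_tub [([396.0, 233.0, 28.0], 0.92), ([446.0, 7.0, 36.0], 0.66), ([484.0, -121.0, 129.0], 0.25)]
packet [([446.0, -398.0, 11.0], 0.73), ([423.0, -201.0, 38.0], 0.39)]
1.1
```

View pics/scene0.png

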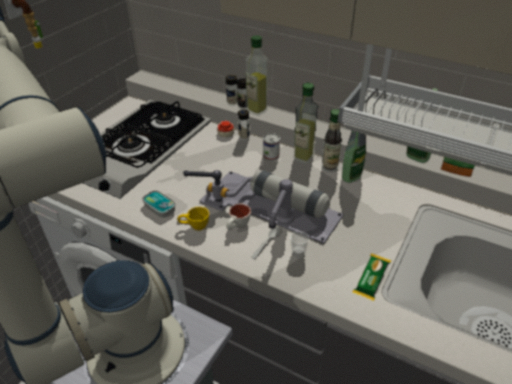

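View pics/side0.png

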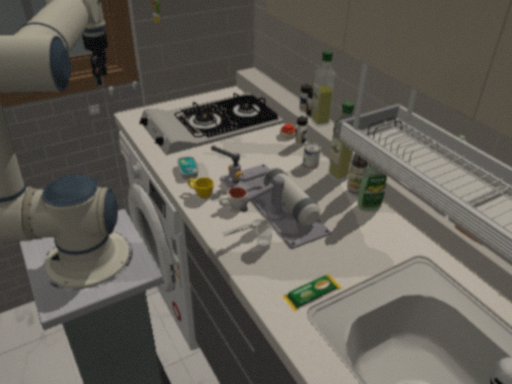

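```bash
cat >> h.py <<'E'
def cloud(c,im,d):
    k=calibration(c); K,T=k['camera_matrix'],k['extrinsics']
    v,u=np.nonzero(d>0); z=d[v,u]
    P=np.c_[(u-K[0,2])*z/K[0,0],(v-K[1,2])*z/K[1,1],z]@T[:3,:3].T+T[:3,3]
    return P,im[v,u]
def topdown(P,C,x0,x1,y0,y1,s):
    # up = +x, left = +y
    m=(P[:,0]>x0)&(P[:,0]<x1)&(P[:,1]>y0)&(P[:,1]<y1); P,C=P[m],C[m]
    o=np.argsort(P[:,2]); P,C=P[o],C[o]
    A=np.zeros((int((x1-x0)*s),int((y1-y0)*s),3),np.uint8)
    for p,c in zip(P,C):
        cv2.circle(A,(int((y1-p[1])*s),int((x1-p[0])*s)),2,tuple(int(q) for q in c[::-1]),-1)
    return A
E
python3 - <<'E'
from h import *
Ps,Cs=[],[]
for c in("scene","side"):
    P,C=cloud(c,np.load(c+"_im.npy"),np.load(c+"_d.npy")); Ps.append(P);Cs.append(C)
    m=(abs(P[:,0]-480)<200)&(abs(P[:,1])<300); Q=P[m]
    print(c,'table z',np.median(Q[abs(Q[:,2])<12][:,2]))
    for n,lo,hi,y0,y1 in(("lever",92,116,60,260),("spout",116,136,-200,60),("hubtop",138,150,-200,60)):
        S=Q[(Q[:,2]>lo)&(Q[:,2]<hi)&(Q[:,1]>y0)&(Q[:,1]<y1)&(Q[:,0]<640)]
        if len(S)<3: continue
        ax=S-S.mean(0); w=np.linalg.svd(ax,full_matrices=False)[2][0]; t=ax@w
        print(c,n,len(S),S.mean(0).round(),'ends',(S[t.argmin()]).round(),(S[t.argmax()]).round(),'bearing',np.arctan2(w[1],w[0]).round(3))
A=[topdown(P,C,330,650,-260,260,1.5) for P,C in zip(Ps,Cs)]
# crops
im=[cv2.resize(np.load("scene_im.npy")[150:270,140:350,::-1],None,fx=3.7,fy=3.7,interpolation=cv2.INTER_CUBIC)]
cv2.imwrite("pics/crop.png",im[0]); cv2.imwrite("pics/top0.png",A[0]); cv2.imwrite("pics/top1.png",A[1])
E
```

```text
scene table z 0.5589448860423545
scene lever 233 [486. 142. 106.] ends [467. 200. 106.] [513.  99.  98.] bearing -1.162
scene spout 264 [ 463. -116.  129.] ends [ 539. -116.  125.] [ 398. -127.  116.] bearing -2.991
scene hubtop 83 [ 524. -102.  142.] ends [ 526. -119.  139.] [522. -85. 138.] bearing 1.953
side table z -1.7616326867722591
side lever 173 [488. 137. 103.] ends [469. 199. 103.] [507.  93. 101.] bearing -1.168
side spout 275 [ 470. -119.  127.] ends [ 544. -114.  133.] [ 399. -131.  118.] bearing -3.012
side hubtop 57 [ 527. -105.  141.] ends [ 519. -120.  139.] [529. -89. 140.] bearing 1.508
```

View pics/crop.png

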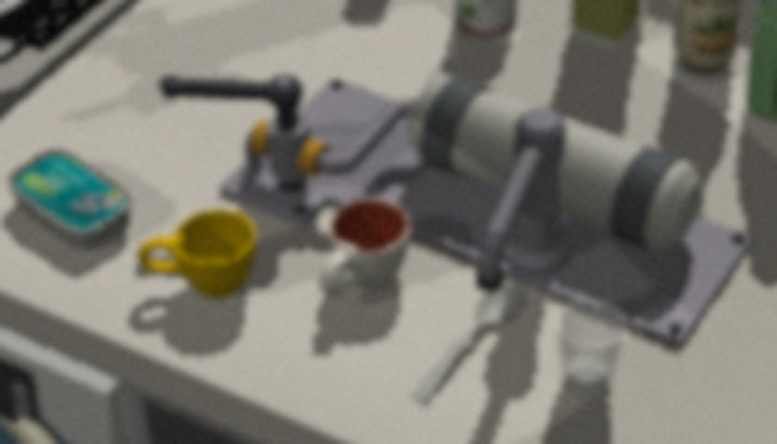

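View pics/top0.png

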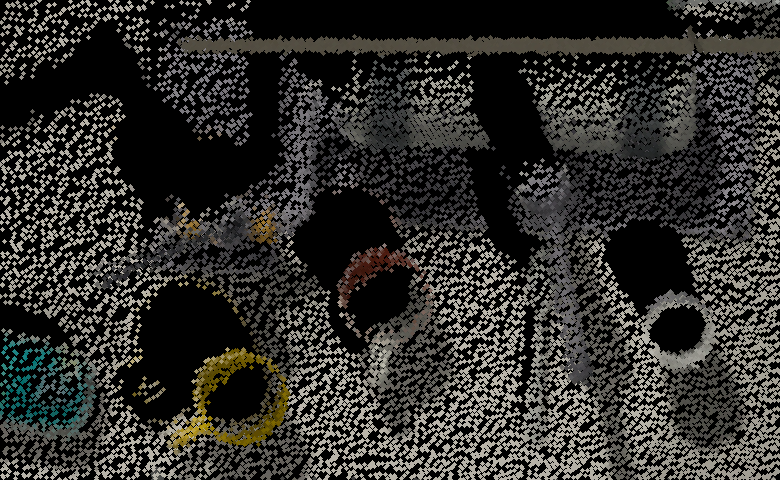

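The mug meant is the white one with the reddish inside, at scene (240,212). The yellow one at (198,217) is the decoy, and the glass at (300,245) is not meant either. The lever is dark and partly open, with its tip at (185,173). The spout points at the robot, slightly to the right. Next I'll refine the geometry.

```bash
python3 - <<'E'
from h import *
from scipy.optimize import least_squares as ls
for c,b in(("scene",.6),("side",-1.8)):
    P,C=cloud(c,np.load(c+"_im.npy"),np.load(c+"_d.npy")); P[:,2]-=b
    sel=lambda x0,x1,y0,y1,z0,z1:P[(P[:,0]>x0)&(P[:,0]<x1)&(P[:,1]>y0)&(P[:,1]<y1)&(P[:,2]>z0)&(P[:,2]<z1)]
    def line(S):
        m=S[:,:2].mean(0); w=np.linalg.svd(S[:,:2]-m,full_matrices=False)[2][0]; t=(S[:,:2]-m)@w; q=(S[:,:2]-m)@[-w[1],w[0]]
        return m.round(1),w.round(3),(m+w*t.min()).round(),(m+w*t.max()).round(),q.std().round(1),len(S)
    print(c,'lever',line(sel(440,530,80,220,104,112)))
    print(c,'spout arm',line(sel(400,500,-200,0,128,136)))
    H=sel(490,560,-140,-70,139,149); print('hub mid',((H.min(0)+H.max(0))/2).round(1),H.mean(0).round(1),len(H))
    L=sel(440,530,80,135,104,112); print('leverhub region',L.mean(0).round(1), L.min(0).round(),L.max(0).round())
    M=sel(405,500,-40,55,47,55)
    f=lambda p:np.hypot(M[:,0]-p[0],M[:,1]-p[1])-p[2]
    s=ls(f,[452,3,31],loss='soft_l1'); print('mug',s.x.round(1),len(M)); s=ls(lambda p:f([*p,32]),[452,3],loss='soft_l1'); print('mug r32',s.x.round(1))
    U=sel(530,640,-240,60,80,92); print('cart top',line(U))
    S=sel(460,530,-240,-140,5,12); 
    bins=[(y,round(np.percentile(S[abs(S[:,1]-y)<6][:,0],3))) for y in range(-235,-140,15)]; print('front edge',bins)
E
```

```text
scene lever (array([485.8, 145.6]), array([ 0.397, -0.918]), array([463., 198.]), array([507.,  97.]), np.float64(5.6), 141)
scene spout arm (array([ 451.1, -116.6]), array([-0.98 , -0.201]), array([ 501., -106.]), array([ 405., -126.]), np.float64(3.9), 131)
hub mid [ 526.5 -102.4  142.1] [ 524.8 -102.5  141.7] 69
leverhub region [499.5 112.8 108.4] [488.  96. 104.] [516. 134. 112.]
mug [450.7   2.8  30. ] 80
mug r32 [450.3   3.2]
cart top (array([584.4, -87.1]), array([-0.034, -0.999]), array([588.,  28.]), array([ 581., -195.]), np.float64(11.3), 419)
front edge [(-235, 491), (-220, 493), (-205, 496), (-190, 498), (-175, 503), (-160, 503), (-145, 495)]
side lever (array([489.4, 138. ]), array([ 0.403, -0.915]), array([463., 197.]), array([509.,  94.]), np.float64(6.1), 108)
side spout arm (array([ 455.2, -119.2]), array([-0.982, -0.188]), array([ 499., -111.]), array([ 412., -127.]), np.float64(4.1), 106)
hub mid [ 527.  -104.5  142.2] [ 527.  -104.6  142.1] 61
leverhub region [500.3 112.2 107.8] [483.  92. 104.] [518. 134. 112.]
mug [452.4   0.8  29.9] 66
mug r32 [4.518e+02 4.000e-01]
cart top (array([ 586.8, -100.7]), array([-0.049, -0.999]), array([593.,  26.]), array([ 582., -198.]), np.float64(11.2), 420)
front edge [(-235, 497), (-220, 494), (-205, 496), (-190, 497), (-175, 499), (-160, 497), (-145, 497)]
```

apply_moves([
  [0,0,0],
  [0,0,0],
  [0,0,0],
  [0,0,0],
  [0,0,0],
], gripper=[1,1,1,1,1], roll=[0,0,0,0,0])

```text
time: 1.6
position: [235.2, 552.0, 231.3]
ee_rot: [-3.142, 0.0, 2.739]
wrist_force: [0.2, -0.0, -0.2]
width: 12.2
grasp_force: 0.0
```

apply_moves([
  [-15,-8,0],
  [-30,-16,0],
  [-32,-18,0],
  [-32,-18,0],
  [-32,-18,0],
], gripper=[1,1,1,1,1], roll=[0,0,0,0,0])

```text
time: 2.1
position: [335.4, 423.0, 231.4]
ee_rot: [3.141, 0.0, 2.739]
wrist_force: [0.6, -0.3, 0.0]
width: -0.1
grasp_force: 0.0
```

apply_moves([
  [-32,-18,0],
  [-32,-18,0],
  [-32,-18,0],
  [-32,-18,0],
  [-32,-18,0],
], gripper=[1,1,1,1,1], roll=[0,0,0,0,0])

```text
time: 2.6
position: [447.1, 277.2, 231.5]
ee_rot: [3.141, 0.001, 2.738]
wrist_force: [1.1, 0.7, 0.5]
width: -0.2
grasp_force: 0.0
```

apply_moves([
  [-32,-18,6],
  [-32,-18,8],
  [-24,-14,8],
  [-12,-7,8],
  [0,0,0],
], gripper=[1,1,1,1,1], roll=[0,0,0,0,0])

```text
time: 3.1
position: [516.0, 186.0, 199.6]
ee_rot: [-3.14, -0.002, 2.736]
wrist_force: [0.1, -0.0, 0.2]
width: 0.3
grasp_force: 0.0
```

apply_moves([
  [0,0,0],
  [0,0,0],
  [0,0,0],
  [0,0,0],
  [0,0,0],
], gripper=[1,1,1,1,1], roll=[0.149,0.149,0.149,0.149,0.149])

```text
time: 3.6
position: [515.1, 189.2, 202.0]
ee_rot: [3.141, -0.001, 1.989]
wrist_force: [-0.3, 0.1, -0.9]
width: -0.2
grasp_force: 0.0
```

apply_moves([
  [0,0,20],
  [0,0,30],
  [0,0,30],
  [0,0,22],
  [0,0,12],
], gripper=[1,1,1,1,1], roll=[0,0,0,0,0])

```text
time: 4.1
position: [514.2, 188.8, 85.3]
ee_rot: [-3.139, -0.001, 1.995]
wrist_force: [0.2, -0.1, 0.6]
width: 0.2
grasp_force: 0.0
```

```bash
python3 - <<'E'
from h import *
s=monitor.sense(); print(s['position'],s['wrist_force'])
a,_=get_image("scene"); b,_=get_image("side")
A=cv2.resize(a[110:260,120:320,::-1],(400,300),interpolation=3); B=cv2.resize(b[110:260,160:360,::-1],(400,300),interpolation=3)
cv2.imwrite("pics/near.png",np.hstack([A,B]))
E
```

```text
[514.21900695 188.79317645  85.3023546 ] [ 0.18582146 -0.13854105  0.59907323]
```

View pics/near.png

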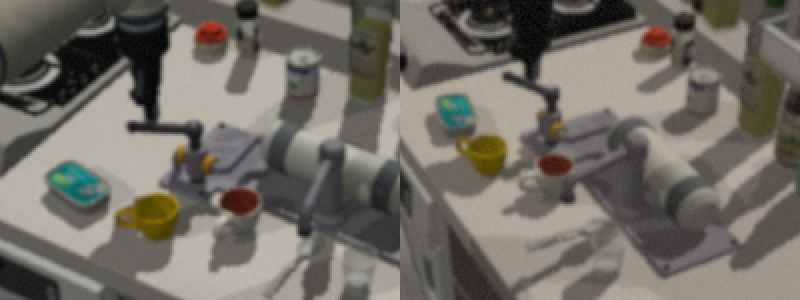

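apply_moves([
  [0,-4,0],
  [0,-5,0],
  [0,-5,0],
  [0,-4,0],
  [0,-2,0],
], gripper=[1,1,1,1,1], roll=[0,0,0,0,0])

```text
time: 4.7
position: [497.6, 179.5, 87.9]
ee_rot: [3.14, 0.0, 1.994]
wrist_force: [0.1, 2.2, 1.3]
width: -0.1
grasp_force: 0.7
```

apply_moves([
  [1.8,-7,0],
  [1.8,-7,0],
  [1.8,-7,0],
  [1.8,-7,0],
  [1.8,-7,0],
], gripper=[1,1,1,1,1], roll=[-0.1,-0.1,-0.1,-0.1,-0.1])

```text
time: 5.2
position: [464.7, 166.6, 87.9]
ee_rot: [3.14, 0.001, 2.498]
wrist_force: [1.0, 0.5, 0.2]
width: -0.1
grasp_force: 0.9
```

apply_moves([
  [2,-7,0],
  [2,-7,0],
  [2,-7,0],
  [2,-7,0],
  [2,-7,0],
], gripper=[1,1,1,1,1], roll=[-0.1,-0.1,-0.1,-0.1,-0.1])

```text
time: 5.7
position: [440.7, 139.8, 87.8]
ee_rot: [3.14, 0.002, 2.998]
wrist_force: [1.4, 0.1, -0.3]
width: 0.4
grasp_force: 0.8
```

apply_moves([
  [1,-3.5,0],
  [1,-3.5,0],
  [0,-2,0],
  [0,-1,0],
  [0,0,0],
], gripper=[1,1,1,1,1], roll=[-0.05,-0.05,0,0,0])

```text
time: 6.2
position: [437.7, 132.0, 87.8]
ee_rot: [3.137, 0.001, 3.094]
wrist_force: [0.6, 7.9, -0.6]
width: -0.4
grasp_force: 4.3
```

apply_moves([
  [0,-1,0],
  [0,-1,0],
  [0,-1,0],
  [0,0,0],
  [0,0,0],
], gripper=[1,1,1,1,1], roll=[0,0,0,0,0])

```text
time: 6.7
position: [437.7, 131.7, 87.9]
ee_rot: [3.132, 0.002, 3.096]
wrist_force: [2.2, 18.9, -1.6]
width: -0.3
grasp_force: 9.3
```

apply_moves([
  [0,4,0],
  [0,8,0],
  [0,12,0],
  [0,10,-10],
  [0,0,-30],
], gripper=[1,1,1,1,1], roll=[0,0,0,0,0])

```text
time: 7.2
position: [437.2, 161.9, 124.9]
ee_rot: [-3.14, -0.006, 3.095]
wrist_force: [0.9, -0.5, -1.1]
width: 0.3
grasp_force: 0.0
```

apply_moves([
  [0,0,-35],
  [0,0,-35],
  [0,0,-25],
  [0,0,0],
  [0,0,0],
], gripper=[1,1,1,1,1], roll=[0,0,0,0,0])

```text
time: 7.7
position: [439.2, 161.4, 223.1]
ee_rot: [3.141, 0.001, 3.094]
wrist_force: [-0.9, -0.1, 0.0]
width: 0.2
grasp_force: 0.0
```

```bash
python3 - <<'E'
from h import *
s=monitor.sense(); print(s['time'],s['position'],s['ee_rot'])
for c,b in(("scene",.6),("side",-1.8)):
    im,d=get_image(c); P,C=cloud(c,im,d); P[:,2]-=b
    S=P[(P[:,0]>395)&(P[:,0]<530)&(P[:,1]>80)&(P[:,1]<140)&(P[:,2]>103)&(P[:,2]<112)]
    m=S[:,:2].mean(0); w=np.linalg.svd(S[:,:2]-m,full_matrices=False)[2][0]; print(c,m,w,len(S),S.min(0),S.max(0))
E
```

```text
7.7 [439.19250829 161.41649361 223.12804688] [3.14119283e+00 1.47192291e-03 3.09391947e+00]
scene [462.60845987 109.08648063] [-0.99874489  0.05008632] 158 [404.9013715   95.15258578 103.04656122] [521.18284672 122.49928109 111.85983082]
side [464.80386743 106.51605625] [-0.99817735  0.06034874] 119 [406.79433529  92.45972304 103.06703922] [517.7680641  120.22460652 111.60480264]
```

apply_moves([
  [-1,-18,0],
  [-2,-34,0],
  [-2,-36,0],
  [-2,-36,0],
  [-2,-36,0],
], gripper=[1,1,1,1,1], roll=[0,0,0,0,0])

```text
time: 8.3
position: [439.5, -0.5, 220.7]
ee_rot: [3.142, -0.003, 3.094]
wrist_force: [0.0, -1.1, 0.1]
width: 0.4
grasp_force: 0.0
```

apply_moves([
  [-2,-36,0],
  [-2,-36,0],
  [-2,-36,0],
  [-2,-36,0],
  [-2,-28,0],
], gripper=[1,1,1,1,1], roll=[0,0,0,0,0])

```text
time: 8.8
position: [441.2, -173.3, 220.5]
ee_rot: [3.141, -0.003, 3.092]
wrist_force: [0.8, -0.0, 0.4]
width: 0.3
grasp_force: 0.0
```

apply_moves([
  [0,0,0],
  [0,0,0],
  [0,0,0],
  [0,0,0],
  [0,0,0],
], gripper=[1,1,1,1,1], roll=[-0.12,-0.12,0,0,0])

```text
time: 9.3
position: [441.9, -171.3, 221.7]
ee_rot: [3.141, -0.001, -2.951]
wrist_force: [0.5, 0.6, 0.4]
width: 0.0
grasp_force: 0.0
```

apply_moves([
  [0,0,20],
  [0,0,30],
  [0,0,30],
  [0,0,22],
  [0,0,13],
], gripper=[1,1,1,1,1], roll=[0,0,0,0,0])

```text
time: 9.8
position: [441.1, -170.9, 104.9]
ee_rot: [3.14, -0.003, -2.95]
wrist_force: [-0.3, 1.2, -0.9]
width: -0.1
grasp_force: 0.0
```

apply_moves([
  [0,4,0],
  [0,6,0],
  [0,6,0],
  [0,6,0],
  [0,3,0],
], gripper=[1,1,1,1,1], roll=[0,0,0,0,0])

```text
time: 10.3
position: [437.6, -146.5, 108.3]
ee_rot: [-3.141, 0.002, -2.949]
wrist_force: [-0.2, 0.3, -0.3]
width: -0.2
grasp_force: 0.0
```

apply_moves([
  [1,4.8,0],
  [2,9.6,0],
  [2,9.6,0],
  [2,9.6,0],
  [2,9.6,0],
], gripper=[1,1,1,1,1], roll=[0.05,0.1,0.1,0.1,0.1])

```text
time: 10.8
position: [427.4, -104.3, 107.8]
ee_rot: [-3.14, 0.0, 2.879]
wrist_force: [-0.8, -2.1, -0.7]
width: -0.1
grasp_force: 0.9
```

apply_moves([
  [2,9.6,0],
  [2,9.6,0],
  [2,9.6,0],
  [1,4.8,0],
  [1,4.8,0],
], gripper=[1,1,1,1,1], roll=[0.1,0.1,0.1,0.05,0.05])

```text
time: 11.3
position: [435.5, -65.9, 107.6]
ee_rot: [-3.141, 0.0, 2.482]
wrist_force: [-1.7, -0.2, 0.6]
width: 0.2
grasp_force: 0.8
```

```bash
cat > m.py <<'E'
from h import *
s=monitor.sense(); print(s['time'],s['position'],s['ee_rot'],s['wrist_force'])
hub=np.array([526.7,-103.5]); 
for c,b in(("scene",.6),("side",-1.8)):
    im,d=get_image(c); cv2.imwrite(f"pics/m_{c}_{s['time']:.1f}.png",cv2.resize(im[130:280,140:340,::-1],None,fx=3.5,fy=3.5,interpolation=3)); P,C=cloud(c,im,d); P[:,2]-=b
    R=np.hypot(*(P[:,:2]-hub).T); S=P[(R>30)&(R<130)&(P[:,2]>127)&(P[:,2]<135)&(P[:,0]<530)&(P[:,1]>-140)&(P[:,1]<40)]
    m=S[:,:2].mean(0)-hub; a=np.arctan2(S[:,1]-hub[1],S[:,0]-hub[0])%6.283
    print(c,len(S),'bearing med',np.median(a),np.arctan2(m[1],m[0])%6.283)
    M=P[(P[:,0]>405)&(P[:,0]<500)&(P[:,1]>-40)&(P[:,1]<55)&(P[:,2]>47)&(P[:,2]<55)]
    from scipy.optimize import least_squares as ls
    q=ls(lambda p:np.hypot(M[:,0]-p[0],M[:,1]-p[1])-30,[451,2],loss='soft_l1').x; print('mug',q,len(M),'bearing',np.arctan2(*(q-hub)[::-1]))
E
python3 m.py
```

```text
11.3 [435.4993878  -65.89177822 107.58642893] [-3.14089664e+00  1.44633098e-06  2.48194746e+00] [-1.66392611 -0.15903032  0.61785173]
scene 85 bearing med 2.5855752003360104 2.6512807694834173
mug [450.9623611    3.41655784] 72 bearing 2.1871248846049003
side 95 bearing med 2.610701538853627 2.663747016746969
mug [451.92054112   1.33570607] 54 bearing 2.190393752409432
```

apply_moves([
  [1,5,0],
  [2,9.6,0],
  [2,9.6,0],
  [1,3,0],
  [0,0,0],
], gripper=[1,1,1,1,1], roll=[0.05,0.1,0.1,0.03,0])

```text
time: 11.9
position: [450.2, -42.2, 107.5]
ee_rot: [3.141, 0.0, 2.205]
wrist_force: [0.4, -0.1, -0.2]
width: 0.4
grasp_force: 0.0
```

```bash
python3 m.py; ls pics
```

```text
11.9 [450.22715616 -42.16070183 107.46883399] [3.14135773e+00 2.88849600e-04 2.20544374e+00] [ 0.42400907 -0.06485192 -0.15989412]
scene 107 bearing med 2.3078274305973228 2.369390557990406
mug [450.19189829   3.12698966] 83 bearing 2.193190995511327
side 85 bearing med 2.3156423257000847 2.373203477241693
mug [452.338561     0.53337724] 70 bearing 2.1913759703344273
crop.png
m_scene_11.3.png
m_scene_11.9.png
m_side_11.3.png
m_side_11.9.png
near.png
scene0.png
side0.png
top0.png
top1.png
```

apply_moves([
  [0,-4,0],
  [0,-12,0],
  [0,-16,0],
  [0,-12,0],
  [0,-6,0],
], gripper=[1,1,1,1,1], roll=[0,0,0,0,0])

```text
time: 12.5
position: [408.8, -72.8, 107.4]
ee_rot: [3.141, 0.0, 2.203]
wrist_force: [0.3, -0.0, 0.8]
width: -0.1
grasp_force: 0.0
```

```bash
cat > m2.py <<'E'
from h import *
s=monitor.sense(); print(s['time'],s['position'],s['wrist_force'])
hub=np.array([526.7,-103.5]); d=np.array([np.cos(2.25),np.sin(2.25)]); n=np.array([d[1],-d[0]])
for c,b in(("scene",.6),("side",-1.8)):
    im,D=get_image(c); cv2.imwrite(f"pics/m_{c}_{s['time']:.1f}.png",cv2.resize(im[130:280,140:340,::-1],None,fx=3.5,fy=3.5,interpolation=3)); P,C=cloud(c,im,D); P[:,2]-=b
    q=P[:,:2]-hub; t,u=q@d,q@n
    for zl in(128,124):
        k=(t>25)&(t<135)&(abs(u)<22)&(P[:,2]>zl)&(P[:,2]<137)
        A=np.polyfit(t[k],u[k],1); print(c,k.sum(),'bearing fit',2.25-A[0],'offset',A[1],'through hub',2.25-np.median(np.arctan2(u[k],t[k])),'tmax',t[k].max())
E
python3 m2.py
```

```text
12.5 [408.76143002 -72.82794596 107.38958946] [ 0.31895543 -0.00234324  0.84490072]
scene 67 bearing fit 2.2786363343429814 offset 0.011783215168823696 through hub 2.2824866014010152 tmax 125.65852100560213
scene 100 bearing fit 2.278263184417362 offset -0.9405027263963465 through hub 2.301932749518865 tmax 129.13466653111905
side 75 bearing fit 2.2724118685661816 offset -0.7650771008847023 through hub 2.2879772371095255 tmax 100.86159938092372
side 110 bearing fit 2.2614768914728947 offset -2.4780471599899707 through hub 2.3082600972708622 tmax 100.86159938092372
```

apply_moves([
  [0,0,0],
  [2,10,0],
  [2,16,0],
  [2,14,0],
  [0,6,0],
], gripper=[1,1,1,1,1], roll=[0.08,0,0,0,0])

```text
time: 13.1
position: [446.8, -41.4, 107.1]
ee_rot: [3.141, -0.0, 2.126]
wrist_force: [-0.0, -0.4, -0.4]
width: -0.1
grasp_force: 0.0
```

apply_moves([
  [0,4,0],
  [0,4,0],
  [0,3.5,0],
  [0,2,0],
  [0,0,0],
], gripper=[1,1,1,1,1], roll=[0,0,0,0,0])

```text
time: 13.6
position: [457.3, -35.6, 107.2]
ee_rot: [3.141, 0.0, 2.124]
wrist_force: [-0.9, -0.8, -0.6]
width: 0.1
grasp_force: 0.1
```

apply_moves([
  [0,-4,0],
  [0,-12,0],
  [0,-16,0],
  [0,-12,0],
  [0,-6,0],
], gripper=[1,1,1,1,1], roll=[0,0,0,0,0])

```text
time: 14.1
position: [413.7, -62.6, 107.5]
ee_rot: [3.141, 0.001, 2.123]
wrist_force: [0.8, -0.4, -0.5]
width: -0.2
grasp_force: 0.0
```

```bash
sed -i 's/2\.25/2.2/g' m2.py; python3 m2.py; ls pics
```

```text
14.1 [413.715316   -62.60587598 107.48365067] [ 0.7736392  -0.41765324 -0.48032921]
scene 75 bearing fit 2.1770326056130145 offset -0.9029990858556495 through hub 2.1970928250769384 tmax 125.12138171630039
scene 104 bearing fit 2.175760060529079 offset -2.0522993170234636 through hub 2.2191164543013233 tmax 127.39799610898487
side 78 bearing fit 2.156708384718298 offset -1.962124384671134 through hub 2.1913549776555605 tmax 101.40422685363956
side 116 bearing fit 2.1680882872160225 offset -2.5010890194412236 through hub 2.208192743620236 tmax 101.40422685363956
crop.png
m_scene_11.3.png
m_scene_11.9.png
m_scene_12.5.png
m_scene_14.1.png
m_side_11.3.png
m_side_11.9.png
m_side_12.5.png
m_side_14.1.png
near.png
scene0.png
side0.png
top0.png
top1.png
```

apply_moves([
  [0,-10,-10],
  [0,-10,-30],
  [0,-10,-35],
  [0,0,-35],
  [0,0,-15],
], gripper=[1,1,1,1,1], roll=[0,0,0,0,0])

```text
time: 14.7
position: [389.6, -78.0, 237.1]
ee_rot: [3.138, 0.004, 2.124]
wrist_force: [0.0, -0.2, 0.7]
width: 0.2
grasp_force: 0.0
```

apply_moves([
  [0,0,0],
  [0,0,0],
  [0,0,0],
  [0,0,0],
  [0,0,0],
], gripper=[1,1,1,1,1], roll=[0,0,0,0,0])

```text
time: 15.2
position: [388.8, -77.5, 231.2]
ee_rot: [-3.14, -0.001, 2.124]
wrist_force: [0.7, 0.2, 0.0]
width: 0.2
grasp_force: 0.0
```

```bash
python3 - <<'E'
from h import *
a,_=get_image("scene"); b,_=get_image("side")
for t in ("mug_mouth","glass_mouth","teaspoon","spout_mouth"): print(t,[(np.round(q['point']).tolist(),round(q['score'],2)) for c in("scene","side") for q in recognise(t,c)[:2]])
A=cv2.resize(a[130:280,140:340,::-1],(400,300),interpolation=3); B=cv2.resize(b[110:260,160:360,::-1],(400,300),interpolation=3)
cv2.imwrite("pics/end.png",np.hstack([A,B]))
E
```

```text
mug_mouth [([451.0, 7.0, 32.0], 0.93), ([385.0, 112.0, 35.0], 0.65), ([384.0, 108.0, 36.0], 0.8), ([448.0, 4.0, 35.0], 0.77)]
glass_mouth [([426.0, -194.0, 42.0], 0.94), ([440.0, -389.0, 9.0], 0.52), ([428.0, -199.0, 38.0], 0.93)]
teaspoon [([433.0, -98.0, 3.0], 0.68), ([454.0, 107.0, 107.0], 0.34)]
spout_mouth [([498.0, -70.0, 132.0], 0.77), ([511.0, -78.0, 126.0], 0.71), ([447.0, -399.0, 10.0], 0.26)]
```

View pics/end.png

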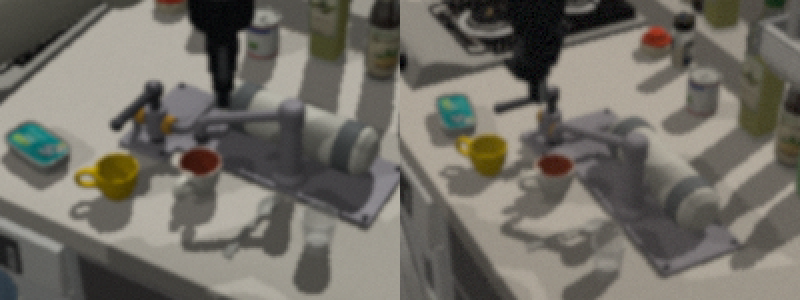

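The picture shows the lever across the pipe, with its tip at (122,122) in the left panel. The spout mouth at (205,132) stands above the white mug's opening at (200,160), and the other things have not moved.

```bash
python3 -c "
from h import *
print(r.hand_in())"
```

```text
the job is handed in; nothing more can be done
None
```

The job is handed in: the valve lever was pushed home to its closed stop first, then the spout was swung so its mouth stands over the white mug's opening, about 5 mm off centre by my measurements; the mug and the other things I checked had not moved.

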